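# Pull parts from the clip strip and set each on its matching board

## Robot

A 6-joint arm with a two-finger parallel gripper is mounted at the origin on the work surface. World frame = base frame: x ahead of the robot, y to its left, z up, the work surface at z = 0. Lengths are in m, angles in rad, forces in N, time in s.
With the tool pointing down it reaches from about 0.225 to 0.725 m from the base axis. Payload 3.1 kg.
Tool frame: the origin (TCP) lies midway between the tips of the shut fingers; the grasp point (between the pads) lies bot.hold_point_z behind it (bot.hold_point_z is the distance from the TCP to the grasp point, in m); z points along the fingers, y is the line along which they close (so a half turn about z gives the same grasp; the last joint's range is limited). The gripper opens to 85 mm and grips with 20 to 120 N. Pads are 22 mm wide; open, the fingers measure 114 mm over their backs; the gripper's body (76 mm by 85 mm) begins 54 mm behind the grasp point. The pads swing forward as they close: fully open they stand 13 mm farther back than shut.
Start: joints at [-1.361, 0.048, 0.099, 1.622, 0, 1.443], TCP at [0.174, -0.495, 0.231] pointing down, gripper open.
Joint ranges: [-2.91, 2.91], [-0.99, 1.94], [-1.21, 1.42], [-2.12, 2.29], [-1.49, 1.47], [-3.14, 3.14]. Speed limits (rad/s): [2.79, 2.79, 3.14, 3.14, 3.14, 3.14].

## Interface

Orientations are given as a rotation vector (axis times angle).
In Python, from bench import bot gives the robot as it stands. The module is installed in compiled form; this text tells all that it offers.
- The arm moves only by the tool jog_arm, never from a script. Its argument "moves" is a list of rows, each an object with "delta_pos": the shift along the tool's x, y, z in mm, a list of three; "rot": the turn, a rotation vector about the tool's x, y, z in rad, a list of three; "grip": the opening, from 0 (shut) to 1 (fully open). A call has 1 to 12 rows; each row is the pose to reach, as a shift and turn from the pose commanded when the call began, along the tool's axes at that moment; what a row does not reach only later rows make up. A row lasts 1/8 s, in which the tool goes at most 62.5 mm and 10.7 degrees, less where a joint would pass 70% of its speed; a pose out of reach is approached as far as the arm can. A call with a gripper value outside its range is refused whole. The fingers move at their own pace and stop on an object; "squeeze" is the grip in N (left out, the last holds). Time passes only in rows, so rows that repeat a pose let the fingers close. It gives the time, the measured TCP pose, the force, the opening and the grip force at its end, in the units of the state.
- bot.sense(): the state, without advancing time (a new reading comes with each control period).
- bot.get_image(name): name is "scene" or "top"; returns a dict with "frame" (384x512x3 uint8, blue, green, red), "fx", "fy", "cx", "cy" (pixels), "R" (3x3) and "t" (3): a world point X has camera coordinates R X + t. Camera axes: x right, y down, z forward; pixel columns grow to the right and rows downward; lengths in m; the calibration is good to about 2 mm. A picture is of the moment at which its call begins. There is no depth.
- bot.sign_off(): hands the job in; it is judged then, once.
Trained networks look in the newest picture that a camera, given by its name, has taken for a name from the list of things; names that differ only in an ending like _2 or _b are one class to them, and where a whole thing is asked for, a point or a joint stands for the part that bears it (a point fixed in the world has none). Each returns a list of dicts, best first, with "score" (0 to 1); they miss things now and then, are a little off and sometimes report something else, mostly with a low value. They report only what shows in the picture. A call takes as long as a camera call.
- bot.find_in(camera, thing): "extent" ([left, top, right, bottom] in pixels, round what is visible of it).
- bot.place_of(camera, thing): "uv" ([column, row] in pixels: a listed point, or the origin of a listed thing).
The state is a dict: "clock": time; "joint_pos": joint angles; "dq": joint speeds; "joint_efforts": joint torques, N m; "eef_pos": TCP position; "eef_rot": TCP orientation; "wrist_force": force on the tool from outside, world axes, zero at the start; "wrist_torque": the same for the moment, N m; "grip_width": finger opening in m; "gripper_force": force on a finger pad.
Only numpy, scipy, OpenCV 4.12 (cv2) and the standard library are available. Lean on these libraries where they do the work, as an engineer would, in place of code of your own. Each camera call takes 0.05 s, during which the arm holds its last target. There are 200 camera calls.

## Task

Pull the four electronic parts one after another out of the sprung clip strip and stand each upright inside the printed outline that matches its footprint: slim relay, round capacitor, long transformer and square rotary switch, each centred and turned to lie square with its outline. Leave the solder reel where it is.

Things in the scene. Friction and masses are not known exactly. Their poses are not given: they have to be found in the camera images.
- clip_strip: Fixed aluminium plate 70 x 260 mm, upper face 6 mm above the table; four like slots 62 mm apart in a row along its y. In each a part stands on the plate, its axes along the strip's, between two bent spring leaves at its +y and -y sides, up to 24 mm above the table; a straight upward pull of about 6 to 9 N over 8 mm frees it. The part's +x and -x sides are clear. Origin: centre of the underside.
- relay: Slim black plastic relay, footprint 16 mm (its x) by 28 mm (its y), 46 mm tall, grey label on top, 40 g. Held in one of the clip strip's slots, which one varies; a groove in its +y and -y sides, 5 to 14 mm above its underside, takes the spring leaves. Origin: centre of the underside, z up.
- capacitor: Round can capacitor, black sleeve with silver top, 28 mm diameter, 48 mm tall, 50 g, upright. Held in one of the clip strip's slots, which one varies; a groove in its +y and -y sides, 5 to 14 mm above its underside, takes the spring leaves. Origin: centre of the underside, z up.
- transformer: Small laminated steel transformer, footprint 48 mm (its x) by 28 mm (its y), main block 40 mm tall (a thin bobbin flange to 43 mm), 120 g. Held in one of the clip strip's slots, which one varies; a groove in its +y and -y sides, 5 to 14 mm above its underside, takes the spring leaves. Origin: centre of the underside, z up.
- switch: Black rotary switch, square body 28 x 28 mm and 34 mm tall, with a steel collar and a round black 8 mm spindle above it to 58 mm, 40 g. Held in one of the clip strip's slots, which one varies; a groove in its +y and -y sides, 5 to 14 mm above its underside, takes the spring leaves. Origin: centre of the underside, z up.
- board_narrow: Target for the relay: narrow rectangular outline 28 mm (its x) by 40 mm (its y) inside. Fixed green circuit board 68 x 68 mm, upper face 6 mm above the table; the white outline is printed flat in its middle. Origin: centre of the underside, directly below the outline's centre; z up. Place in the row and yaw vary.
- board_round: Target for the capacitor: circular outline 40 mm inside diameter. Fixed green circuit board 68 x 68 mm, upper face 6 mm above the table; the white outline is printed flat in its middle. Origin: centre of the underside, directly below the outline's centre; z up. Place in the row and yaw vary.
- board_long: Target for the transformer: long rectangular outline 60 mm (its x) by 40 mm (its y) inside. Fixed green circuit board 68 x 68 mm, upper face 6 mm above the table; the white outline is printed flat in its middle. Origin: centre of the underside, directly below the outline's centre; z up. Place in the row and yaw vary.
- board_square: Target for the rotary switch: square outline 40 x 40 mm inside. Fixed green circuit board 68 x 68 mm, upper face 6 mm above the table; the white outline is printed flat in its middle. Origin: centre of the underside, directly below the outline's centre; z up. Place in the row and yaw vary.
- solder_reel: Bystander: reel of solder, 54 mm diameter, 34 mm high, standing loose on the bench beside the work. Origin: centre of the underside.

How it is judged:
By the outcome, as a careful person would: the job done as asked, in the order asked, and still so for the second after the job is handed in, with the robot touching nothing.
It also fails if it takes over 88 s, if anything falls off the work surface, if the arm or the gripper's body presses on something with over 40 N, if the wrist force passes 120 N, or if a joint passes its speed limit or range.

## Working session

There is one attempt and no reset: what is moved stays moved. The work goes in short steps, Python scripts to look and compute and a tool call to move; the robot and the scene stay as the last step left them, time stands still between calls to the robot, and variables do not carry over. Pictures are saved under pics/ and viewed, at most 14 in all, crops included, and the job is handed in when it is done.

Besides the shell and the picture viewer there is one more tool, called after "Emit:" by a JSON object that holds its "name" and its "arguments", one argument or row to a line. jog_arm: Moves the arm, as the interface text tells. Its arguments: {"type":"object","properties":{"moves":{"type":"array"},"squeeze":{"type":"number"}},"required":["moves"]}

```bash
mkdir -p pics; python3 - <<'E'
from bench import bot
import cv2,numpy as np
s=bot.sense();print({k:np.round(v,3).tolist() for k,v in s.items()},bot.hold_point_z)
for c in("top","scene"):
    im=bot.get_image(c);cv2.imwrite(f"pics/{c}0.png",im["frame"])
    print(c,im["fx"],im["fy"],im["cx"],im["cy"],np.round(im["R"],4).tolist(),np.round(im["t"],4).tolist())
    for n in"clip_strip relay capacitor transformer switch board_narrow board_round board_long board_square solder_reel".split():
        print(n,[(np.round(r["uv"],1).tolist(),round(r["score"],2)) for r in bot.place_of(c,n)[:2]])
E
```

```text
{'clock': 0.0, 'joint_pos': [-1.361, 0.049, 0.098, 1.622, 0.0, 1.443], 'dq': [-0.0, 0.002, 0.001, -0.002, 0.002, -0.002], 'joint_efforts': [-0.0, -33.879, 32.001, 0.02, -0.0, -0.0], 'eef_pos': [0.174, -0.495, 0.23], 'eef_rot': [-3.095, -0.528, 0.0], 'wrist_force': [0.004, -0.023, 0.767], 'wrist_torque': [-0.0, -0.032, 0.006], 'gripper_force': 0.0, 'grip_width': 0.085} 0.0187
top 462.9316510156834 462.9316510156834 252.70010325059448 189.31458208976747 [[-0.0025, -1.0, -0.0051], [-0.9968, 0.0029, -0.0794], [0.0794, 0.0049, -0.9968]] [0.086, 0.572, 1.1954]
clip_strip [([287.7, 232.8], 0.78)]
relay [([297.4, 236.9], 0.41)]
capacitor [([252.4, 223.5], 0.58)]
transformer []
switch [([322.0, 246.2], 0.71), ([306.7, 154.4], 0.68)]
board_narrow [([259.3, 160.5], 0.89), ([276.1, 230.4], 0.47)]
board_round [([308.1, 151.9], 0.61), ([363.8, 162.5], 0.57)]
board_long [([305.7, 154.7], 0.84), ([275.9, 229.6], 0.62)]
board_square [([210.1, 162.3], 0.98)]
solder_reel [([145.8, 225.2], 0.85)]
scene 355.0767538269504 355.0767538269504 255.96794492301552 191.58971292105522 [[0.0842, 0.9964, 0.0107], [0.5632, -0.0388, -0.8254], [-0.822, 0.0755, -0.5645]] [-0.1215, -0.2628, 1.1923]
clip_strip [([222.3, 186.8], 0.71)]
relay [([204.4, 185.6], 0.64), ([255.2, 243.3], 0.38)]
capacitor [([259.7, 191.6], 0.67)]
transformer [([230.6, 189.3], 0.67)]
switch [([178.8, 181.2], 0.72)]
board_narrow [([381.5, 188.2], 0.71), ([256.8, 245.9], 0.65)]
board_round [([103.3, 252.1], 0.62)]
board_long []
board_square [([325.1, 244.7], 0.64)]
solder_reel [([177.9, 179.5], 0.66), ([379.3, 191.1], 0.65)]
```

```bash
python3 - <<'E'
import cv2
a=cv2.imread("pics/top0.png");cv2.imwrite("pics/top0c.png",cv2.resize(a[115:285,120:400],(800,486),interpolation=cv2.INTER_CUBIC))
a=cv2.imread("pics/scene0.png");cv2.imwrite("pics/scene0c.png",cv2.resize(a[100:310,80:420],(800,494),interpolation=cv2.INTER_CUBIC))
E
```

```text
(no output)
```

View pics/top0c.png

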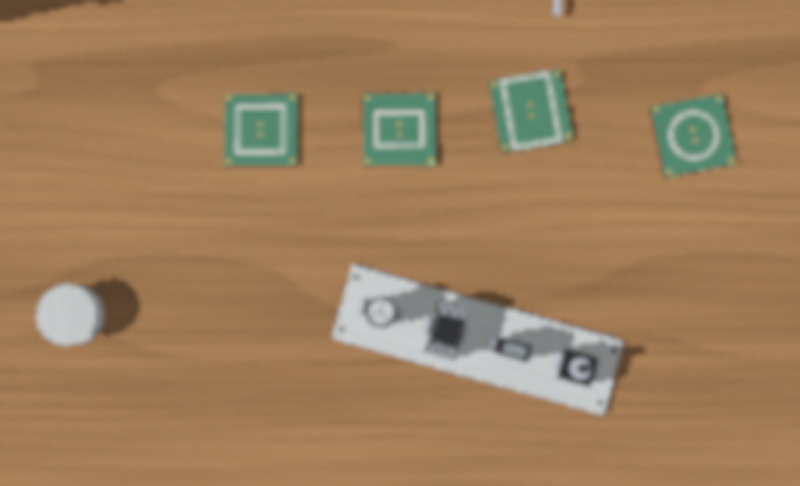

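View pics/scene0c.png

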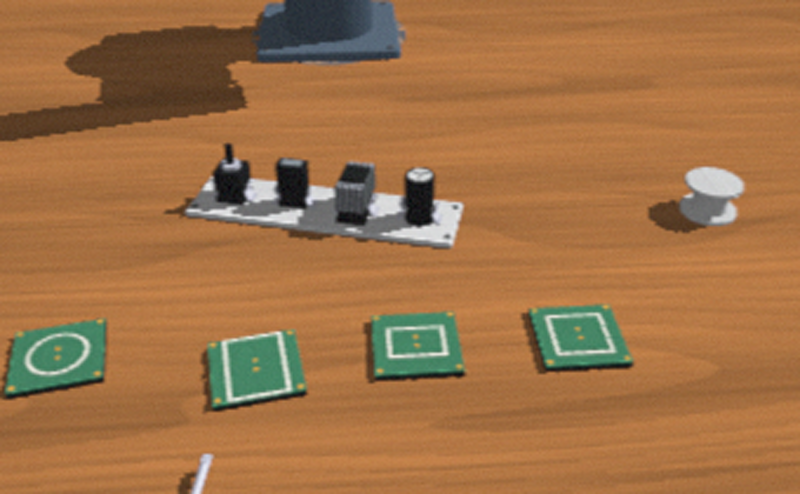

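The top view, left to right (+y to -y), shows boards square, narrow, long, round. The strip holds the capacitor, transformer, relay and switch, with the reel far left. The scene view agrees, mirrored. Next I measure the boards and strip in the plane z = 6 mm from both cameras.

```bash
cat > h.py <<'E'
import cv2,numpy as np
from bench import bot
X0,Y1,S=0.15,0.35,0.0005   # rectified: col=(Y1-y)/S, row=(X1-x)/S
X1=0.75
def rectify(im,z):
    K=np.array([[im["fx"],0,im["cx"]],[0,im["fy"],im["cy"]],[0,0,1]])
    R,t=np.array(im["R"]),np.array(im["t"])
    P=K@np.c_[R[:,0],R[:,1],R[:,2]*z+t]
    M=P@np.array([[0,-S,X1],[-S,0,Y1],[0,0,1]])
    return cv2.warpPerspective(im["frame"],M,(1400,1200),flags=cv2.INTER_CUBIC|cv2.WARP_INVERSE_MAP)
def rect(c):
    """minAreaRect refined by a line fit per side -> centre xy, yaw, sides (m)"""
    r=cv2.minAreaRect(c);b=cv2.boxPoints(r);p=c[:,0,:].astype(np.float32);L=[]
    for i in range(4):
        a,d=b[i],b[(i+1)%4]-b[i];l=np.linalg.norm(d);d=d/l
        s=(p-a)@d;e=np.abs((p-a)@np.array([-d[1],d[0]]))
        q=p[(s>.15*l)&(s<.85*l)&(e<8)]
        v=cv2.fitLine(q,cv2.DIST_HUBER,0,.01,.01).ravel();L.append(np.cross([v[2],v[3],1],[v[2]+v[0],v[3]+v[1],1]))
    k=[np.cross(L[i],L[(i+1)%4]) for i in range(4)];k=np.array([q[:2]/q[2] for q in k])
    w=np.c_[X1-k[:,1]*S,Y1-k[:,0]*S];sd=np.roll(w,-1,0)-w
    ang=np.degrees(np.arctan2(sd[:,1],sd[:,0]))
    return w.mean(0),[(round(a,1),round(float(np.linalg.norm(x))*1e3,1)) for a,x in zip(ang,sd)]
def blobs(m,amin):
    return [c for c in cv2.findContours(m,cv2.RETR_EXTERNAL,cv2.CHAIN_APPROX_NONE)[0] if cv2.contourArea(c)*S*S*1e6>amin]
E
python3 - <<'E'
from h import *
for cam in("top","scene"):
    im=bot.get_image(cam);w=rectify(im,.006);hsv=cv2.cvtColor(w,cv2.COLOR_BGR2HSV);cv2.imwrite(f"pics/r_{cam}.png",w)
    g=cv2.inRange(hsv,(50,60,40),(95,255,255));
    for c in blobs(g,2500): print(cam,"board",*[np.round(x,4).tolist() if i==0 else x for i,x in enumerate(rect(c))])
    for c in blobs(cv2.inRange(hsv,(0,0,130),(180,45,255)),1200):
        h=cv2.convexHull(c);n=np.zeros(w.shape[:2],np.uint8);cv2.fillPoly(n,[h],255);c=blobs(n,1)[0]
        try: print(cam,"white",*[np.round(x,4).tolist() if i==0 else x for i,x in enumerate(rect(c))])
        except Exception as e: print("err",cv2.minAreaRect(c))
E
```

```text
top board [0.6466, -0.2094] [(np.float64(-169.9), 63.1), (np.float64(100.7), 65.1), (np.float64(10.3), 63.1), (np.float64(-79.3), 65.3)]
top board [0.6532, 0.0659] [(np.float64(180.0), 63.5), (np.float64(90.0), 64.3), (np.float64(0.9), 63.5), (np.float64(-90.0), 65.3)]
top board [0.6531, 0.196] [(np.float64(180.0), 63.7), (np.float64(90.0), 65.1), (np.float64(-0.4), 62.7), (np.float64(-89.1), 64.8)]
top white [0.4566, -0.0055] [(np.float64(-105.8), 263.1), (np.float64(165.3), 74.0), (np.float64(74.1), 264.9), (np.float64(-16.1), 73.7)]
top white [0.6465, -0.2088] [(np.float64(-134.7), 46.9), (np.float64(133.8), 45.0), (np.float64(48.4), 45.1), (np.float64(-43.8), 47.4)]
top white [0.6537, 0.0667] [(np.float64(-90.0), 49.5), (np.float64(180.0), 37.0), (np.float64(91.6), 49.5), (np.float64(0.0), 38.4)]
top white [0.6534, 0.1973] [(np.float64(180.0), 50.3), (np.float64(90.0), 49.4), (np.float64(-1.7), 49.4), (np.float64(-88.9), 47.9)]
top white [0.6702, -0.0571] [(np.float64(-169.6), 70.0), (np.float64(99.3), 53.3), (np.float64(9.5), 70.2), (np.float64(-80.9), 52.3)]
scene board [0.65, 
[... 344 characters left out ...]
at64(90.0), 67.3), (np.float64(0.0), 68.3)]
scene white [0.4645, -0.0814] [(np.float64(-105.0), 113.7), (np.float64(160.7), 17.8), (np.float64(81.3), 111.9), (np.float64(-12.8), 30.1)]
err ((523.7260131835938, 526.9768676757812), (140.24891662597656, 147.70578002929688), 17.354022979736328)
scene white [0.6479, -0.2078] [(np.float64(177.9), 45.1), (np.float64(86.8), 43.9), (np.float64(0.3), 44.3), (np.float64(-92.2), 45.8)]
scene white [0.6543, 0.0677] [(np.float64(180.0), 35.8), (np.float64(88.8), 47.4), (np.float64(-0.0), 34.8), (np.float64(-90.0), 47.4)]
scene white [0.6719, -0.0559] [(np.float64(-170.1), 67.4), (np.float64(99.7), 47.8), (np.float64(9.7), 67.5), (np.float64(-80.4), 47.5)]
```

```bash
cat >> h.py <<'E'
from scipy.spatial.transform import Rotation as Ro
def ray(im,uv,z):
    R,t=np.array(im["R"]),np.array(im["t"]);o=-R.T@t
    d=R.T@np.array([(uv[0]-im["cx"])/im["fx"],(uv[1]-im["cy"])/im["fy"],1]);return (o+d*(z-o[2])/d[2])
def go(*T):
    """T: (x,y,z,yaw of the closing line in deg) -> delta_pos mm, rot"""
    s=bot.sense();Rt=Ro.from_rotvec(s["eef_rot"])
    print("t",round(s["clock"],2),"tcp",np.round(s["eef_pos"],4),"w",round(s["grip_width"],4),"F",np.round(s["wrist_force"],1))
    for x,y,z,a in T:
        best=None
        for k in(a,a+180):
            c,q=np.cos(np.radians(k)),np.sin(np.radians(k)); G=Ro.from_matrix(np.array([[-q,c,0],[c,q,0],[0,0,-1]]).T)
            r=(Rt.inv()*G).as_rotvec()
            if best is None or np.linalg.norm(r)<np.linalg.norm(best): best=r
        print(np.round(Rt.inv().apply(np.array([x,y,z])-s["eef_pos"])*1e3,1).tolist(),np.round(best,3).tolist())
E
python3 - <<'E'
from h import *
im=bot.get_image("top")
for n,uv,z in(("cap",(253,223.9),.054),("tr",(276.5,230.2),.049),("rel",(300.3,237.2),.052),("sw",(322.3,243.1),.04)): print(n,ray(im,uv,z))
go((.448,-.035,.12,-15.9),(.448,-.035,.016,-15.9))
E
```

```text
cap [0.48135126 0.0837714  0.054     ]
tr [0.46516096 0.02374998 0.049     ]
rel [ 0.44728092 -0.03658914  0.052     ]
sw [ 0.43177851 -0.09408674  0.04      ]
t 1.25 tcp [ 0.174  -0.4953  0.2313] w 0.0855 F [0.3 0.3 0.3]
[411.1, -343.5, 111.3] [0.0, 0.0, -0.956]
[411.1, -343.5, 215.3] [0.0, 0.0, -0.956]
```

Emit:
{"name": "jog_arm", "arguments": {
  "moves": [
    {"delta_pos": [411, -343.5, 90], "rot": [0, 0, -0.956], "grip": 1},
    {"delta_pos": [411, -343.5, 90], "rot": [0, 0, -0.956], "grip": 1},
    {"delta_pos": [411, -343.5, 90], "rot": [0, 0, -0.956], "grip": 1},
    {"delta_pos": [411, -343.5, 90], "rot": [0, 0, -0.956], "grip": 1},
    {"delta_pos": [411, -343.5, 90], "rot": [0, 0, -0.956], "grip": 1},
    {"delta_pos": [411, -343.5, 90], "rot": [0, 0, -0.956], "grip": 1},
    {"delta_pos": [411, -343.5, 90], "rot": [0, 0, -0.956], "grip": 1},
    {"delta_pos": [411, -343.5, 90], "rot": [0, 0, -0.956], "grip": 0.8},
    {"delta_pos": [411, -343.5, 90], "rot": [0, 0, -0.956], "grip": 0.8},
    {"delta_pos": [411, -343.5, 90], "rot": [0, 0, -0.956], "grip": 0.8},
    {"delta_pos": [411, -343.5, 90], "rot": [0, 0, -0.956], "grip": 0.8},
    {"delta_pos": [411, -343.5, 90], "rot": [0, 0, -0.956], "grip": 0.8}
  ],
  "squeeze": 45
}}

```text
clock: 2.75
eef_pos: [0.4477, -0.0362, 0.1417]
eef_rot: [2.508, 1.891, 0.0]
wrist_force: [-0.5, 0.6, 0.1]
grip_width: 0.0685
gripper_force: 0.0
```

```bash
python3 - <<'E'
from h import *
go((.448,-.035,.08,-15.9),(.448,-.035,.016,-15.9))
E
```

```text
t 2.75 tcp [ 0.4477 -0.0362  0.1417] w 0.0685 F [-0.5  0.6  0.1]
[1.2, -0.1, 61.7] [0.001, 0.0, -0.001]
[1.2, -0.1, 125.7] [0.001, 0.0, -0.001]
```

Emit:
{"name": "jog_arm", "arguments": {
  "moves": [
    {"delta_pos": [1, 0, 50], "rot": [0, 0, 0], "grip": 0.7},
    {"delta_pos": [1, 0, 90], "rot": [0, 0, 0], "grip": 0.6},
    {"delta_pos": [1, 0, 115], "rot": [0, 0, 0], "grip": 0.6},
    {"delta_pos": [1, 0, 125.5], "rot": [0, 0, 0], "grip": 0.5},
    {"delta_pos": [1, 0, 125.5], "rot": [0, 0, 0], "grip": 0.5},
    {"delta_pos": [1, 0, 125.5], "rot": [0, 0, 0], "grip": 0},
    {"delta_pos": [1, 0, 125.5], "rot": [0, 0, 0], "grip": 0},
    {"delta_pos": [1, 0, 125.5], "rot": [0, 0, 0], "grip": 0},
    {"delta_pos": [1, 0, 125.5], "rot": [0, 0, 0], "grip": 0},
    {"delta_pos": [1, 0, 125.5], "rot": [0, 0, 0], "grip": 0},
    {"delta_pos": [1, 0, 125.5], "rot": [0, 0, 0], "grip": 0}
  ]
}}

```text
clock: 4.12
eef_pos: [0.4498, -0.0345, 0.0175]
eef_rot: [2.504, 1.892, 0.003]
wrist_force: [0.7, -1.4, 6.0]
grip_width: 0.0157
gripper_force: 44.7
```

Emit:
{"name": "jog_arm", "arguments": {
  "moves": [
    {"delta_pos": [0, 0, -5], "rot": [0, 0, 0], "grip": 0},
    {"delta_pos": [0, 0, -12], "rot": [0, 0, 0], "grip": 0},
    {"delta_pos": [0, 0, -20], "rot": [0, 0, 0], "grip": 0},
    {"delta_pos": [0, 0, -60], "rot": [0, 0, 0], "grip": 0},
    {"delta_pos": [0, 0, -100], "rot": [0, 0, 0], "grip": 0},
    {"delta_pos": [0, 0, -100], "rot": [0, 0, 0], "grip": 0},
    {"delta_pos": [0, 0, -100], "rot": [0, 0, 0], "grip": 0}
  ]
}}

```text
clock: 5.0
eef_pos: [0.4483, -0.034, 0.1161]
eef_rot: [2.506, 1.893, 0.001]
wrist_force: [0.0, 0.8, -1.6]
grip_width: 0.0151
gripper_force: 45.7
```

```bash
python3 - <<'E'
from h import *
go((.654,.067,.11,0.2),(.654,.067,.0175,0.2))
im=bot.get_image("scene");cv2.imwrite("pics/s1.png",cv2.resize(im["frame"][60:260,130:400],(800,593),interpolation=cv2.INTER_CUBIC))
E
```

```text
t 5.0 tcp [ 0.4483 -0.034   0.1161] w 0.0151 F [ 0.   0.8 -1.6]
[153.4, 170.2, 6.2] [0.001, -0.0, -0.28]
[153.4, 170.2, 98.7] [0.001, -0.0, -0.28]
```

View pics/s1.png

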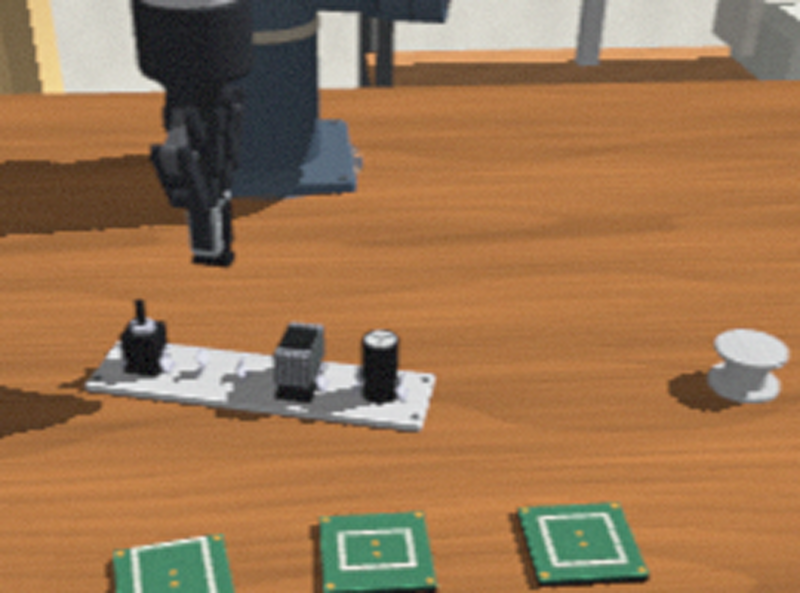

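The picture shows the relay hanging clear below the fingers at about (212,250), with its slot empty. I carry it to the narrow board.

Emit:
{"name": "jog_arm", "arguments": {
  "moves": [
    {"delta_pos": [154.4, 170.2, 6], "rot": [0, 0, -0.28], "grip": 0},
    {"delta_pos": [154.4, 170.2, 6], "rot": [0, 0, -0.28], "grip": 0},
    {"delta_pos": [154.4, 170.2, 6], "rot": [0, 0, -0.28], "grip": 0},
    {"delta_pos": [154.4, 170.2, 6], "rot": [0, 0, -0.28], "grip": 0},
    {"delta_pos": [154.4, 170.2, 40], "rot": [0, 0, -0.28], "grip": 0},
    {"delta_pos": [154.4, 170.2, 60], "rot": [0, 0, -0.28], "grip": 0},
    {"delta_pos": [154.4, 170.2, 75], "rot": [0, 0, -0.28], "grip": 0},
    {"delta_pos": [154.4, 170.2, 75], "rot": [0, 0, -0.28], "grip": 0},
    {"delta_pos": [154.4, 170.2, 75], "rot": [0, 0, -0.28], "grip": 0}
  ]
}}

```text
clock: 6.18
eef_pos: [0.6546, 0.0676, 0.0421]
eef_rot: [2.218, 2.223, 0.002]
wrist_force: [0.5, 0.3, -0.7]
grip_width: 0.0155
gripper_force: 45.8
```

```bash
python3 - <<'E'
from h import *
go((.654,.068,.0175,0.2))
im=bot.get_image("scene");cv2.imwrite("pics/s2.png",cv2.resize(im["frame"][170:290,190:350],(800,600),interpolation=cv2.INTER_CUBIC))
E
```

```text
t 6.17 tcp [0.6546 0.0676 0.0421] w 0.0155 F [ 0.5  0.3 -0.7]
[0.4, -0.6, 24.6] [0.002, -0.0, -0.001]
```

View pics/s2.png

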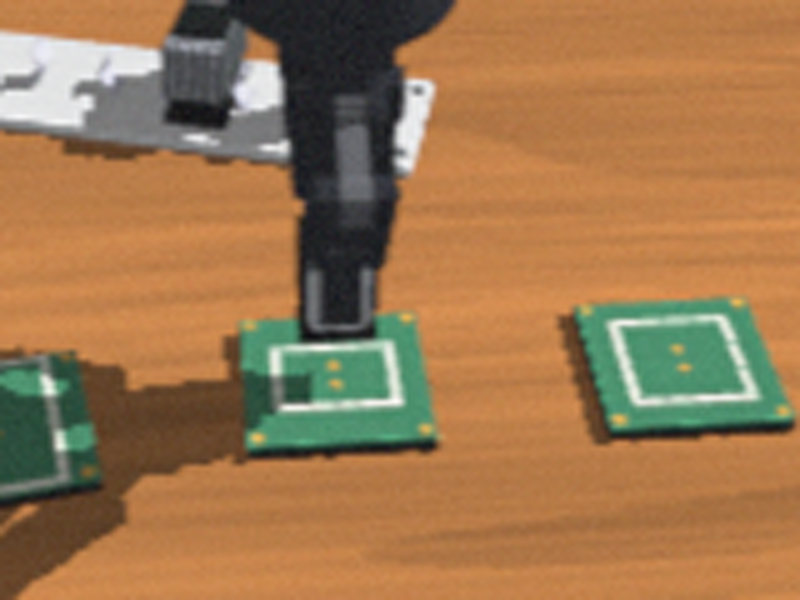

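The gripper is centred over the narrow outline: finger at about column 339, outline centre at about 337. I lower it.

Emit:
{"name": "jog_arm", "arguments": {
  "moves": [
    {"delta_pos": [0, -0.5, 12], "rot": [0, 0, 0], "grip": 0},
    {"delta_pos": [0, -0.5, 18], "rot": [0, 0, 0], "grip": 0},
    {"delta_pos": [0, -0.5, 21], "rot": [0, 0, 0], "grip": 0},
    {"delta_pos": [0, -0.5, 23.5], "rot": [0, 0, 0], "grip": 0},
    {"delta_pos": [0, -0.5, 23.5], "rot": [0, 0, 0], "grip": 0}
  ]
}}

```text
clock: 6.85
eef_pos: [0.6537, 0.0679, 0.0177]
eef_rot: [2.218, 2.225, 0.0]
wrist_force: [-1.7, -0.9, 1.6]
grip_width: 0.0157
gripper_force: 45.9
```

Emit:
{"name": "jog_arm", "arguments": {
  "moves": [
    {"delta_pos": [0, 0, 0.7], "rot": [0, 0, 0], "grip": 0},
    {"delta_pos": [0, 0, 1.2], "rot": [0, 0, 0], "grip": 0}
  ]
}}

```text
clock: 7.1
eef_pos: [0.6537, 0.068, 0.0176]
eef_rot: [2.218, 2.225, 0.001]
wrist_force: [-3.0, 0.5, 7.0]
grip_width: 0.0153
gripper_force: 46.9
```

Emit:
{"name": "jog_arm", "arguments": {
  "moves": [
    {"delta_pos": [0, 0, -0.5], "rot": [0, 0, 0], "grip": 0.22},
    {"delta_pos": [0, 0, -0.5], "rot": [0, 0, 0], "grip": 0.4},
    {"delta_pos": [0, 0, -0.5], "rot": [0, 0, 0], "grip": 0.5},
    {"delta_pos": [0, 0, -0.5], "rot": [0, 0, 0], "grip": 0.5},
    {"delta_pos": [0, 0, -30], "rot": [0, 0, 0], "grip": 0.5},
    {"delta_pos": [0, 0, -80], "rot": [0, 0, 0], "grip": 0.6},
    {"delta_pos": [0, 0, -110], "rot": [0, 0, 0], "grip": 0.7},
    {"delta_pos": [0, 0, -110], "rot": [0, 0, 0], "grip": 0.7}
  ]
}}

```text
clock: 8.1
eef_pos: [0.6563, 0.0679, 0.1305]
eef_rot: [2.214, 2.221, 0.009]
wrist_force: [1.0, -0.6, 0.6]
grip_width: 0.0597
gripper_force: 0.0
```

```bash
python3 - <<'E'
from h import *
go((.4815,.084,.12,-15.9))
E
```

```text
t 8.1 tcp [0.6563 0.0679 0.1305] w 0.0597 F [ 1.  -0.6  0.6]
[16.6, -174.8, 9.1] [0.008, -0.001, 0.281]
```

Emit:
{"name": "jog_arm", "arguments": {
  "moves": [
    {"delta_pos": [16.5, -173, 9], "rot": [0, 0, 0.28], "grip": 0.7},
    {"delta_pos": [16.5, -173, 9], "rot": [0, 0, 0.28], "grip": 0.7},
    {"delta_pos": [16.5, -173, 9], "rot": [0, 0, 0.28], "grip": 0.7},
    {"delta_pos": [16.5, -173, 9], "rot": [0, 0, 0.28], "grip": 0.7},
    {"delta_pos": [16.5, -173, 9], "rot": [0, 0, 0.28], "grip": 0.7},
    {"delta_pos": [16.5, -173, 9], "rot": [0, 0, 0.28], "grip": 0.7}
  ]
}}

```text
clock: 8.85
eef_pos: [0.482, 0.0837, 0.1173]
eef_rot: [2.507, 1.893, 0.002]
wrist_force: [-0.2, -0.6, 0.4]
grip_width: 0.0599
gripper_force: 0.0
```

```bash
python3 - <<'E'
from h import *
go((.4815,.084,.018,-15.9))
im=bot.get_image("scene");cv2.imwrite("pics/s3.png",cv2.resize(im["frame"][90:290,190:350],(480,600),interpolation=cv2.INTER_CUBIC))
E
```

```text
t 8.85 tcp [0.482  0.0837 0.1173] w 0.0599 F [-0.2 -0.6  0.4]
[0.1, -0.6, 99.3] [0.001, -0.0, 0.0]
```

View pics/s3.png

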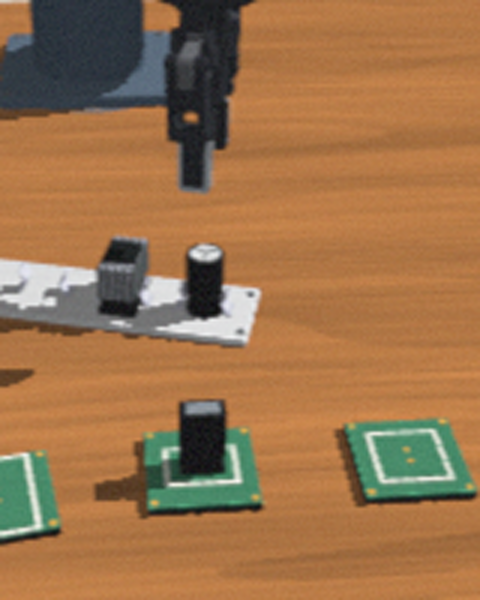

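The relay stands upright, centred in the narrow outline (base about (203,465), outline centre about (202,466)). The gripper is above the capacitor, so I grasp it next.

Emit:
{"name": "jog_arm", "arguments": {
  "moves": [
    {"delta_pos": [0, -0.5, 45], "rot": [0, 0, 0], "grip": 0.7},
    {"delta_pos": [0, -0.5, 80], "rot": [0, 0, 0], "grip": 0.7},
    {"delta_pos": [0, -0.5, 99], "rot": [0, 0, 0], "grip": 0.6},
    {"delta_pos": [0, -0.5, 99], "rot": [0, 0, 0], "grip": 0.6},
    {"delta_pos": [0, -0.5, 99], "rot": [0, 0, 0], "grip": 0.3},
    {"delta_pos": [0, -0.5, 99], "rot": [0, 0, 0], "grip": 0},
    {"delta_pos": [0, -0.5, 99], "rot": [0, 0, 0], "grip": 0},
    {"delta_pos": [0, -0.5, 99], "rot": [0, 0, 0], "grip": 0},
    {"delta_pos": [0, -0.5, 99], "rot": [0, 0, 0], "grip": 0}
  ]
}}

```text
clock: 10.02
eef_pos: [0.4817, 0.084, 0.0197]
eef_rot: [2.505, 1.892, 0.005]
wrist_force: [0.5, -0.8, 5.2]
grip_width: 0.0268
gripper_force: 44.6
```

Emit:
{"name": "jog_arm", "arguments": {
  "moves": [
    {"delta_pos": [0, 0, -5], "rot": [0, 0, 0], "grip": 0},
    {"delta_pos": [0, 0, -12], "rot": [0, 0, 0], "grip": 0},
    {"delta_pos": [0, 0, -20], "rot": [0, 0, 0], "grip": 0},
    {"delta_pos": [0, 0, -60], "rot": [0, 0, 0], "grip": 0},
    {"delta_pos": [0, 0, -105], "rot": [0, 0, 0], "grip": 0},
    {"delta_pos": [0, 0, -105], "rot": [0, 0, 0], "grip": 0},
    {"delta_pos": [0, 0, -105], "rot": [0, 0, 0], "grip": 0}
  ]
}}

```text
clock: 10.9
eef_pos: [0.4801, 0.0838, 0.1234]
eef_rot: [2.507, 1.893, 0.0]
wrist_force: [0.4, -0.3, -1.3]
grip_width: 0.0268
gripper_force: 45.3
```

```bash
python3 - <<'E'
from h import *
go((.647,-.208,.12,10.2),(.647,-.208,.045,10.2))
E
```

```text
t 10.9 tcp [0.4801 0.0838 0.1234] w 0.0268 F [ 0.4 -0.3 -1.3]
[-235.0, 240.4, 3.6] [0.0, 0.0, -0.455]
[-235.0, 240.3, 78.6] [0.0, 0.0, -0.455]
```

Emit:
{"name": "jog_arm", "arguments": {
  "moves": [
    {"delta_pos": [-235, 240, 0], "rot": [0, 0, -0.455], "grip": 0},
    {"delta_pos": [-235, 240, 0], "rot": [0, 0, -0.455], "grip": 0},
    {"delta_pos": [-235, 240, 0], "rot": [0, 0, -0.455], "grip": 0},
    {"delta_pos": [-235, 240, 0], "rot": [0, 0, -0.455], "grip": 0},
    {"delta_pos": [-235, 240, 0], "rot": [0, 0, -0.455], "grip": 0},
    {"delta_pos": [-235, 240, 0], "rot": [0, 0, -0.455], "grip": 0},
    {"delta_pos": [-235, 240, 30], "rot": [0, 0, -0.455], "grip": 0},
    {"delta_pos": [-235, 240, 60], "rot": [0, 0, -0.455], "grip": 0},
    {"delta_pos": [-235, 240, 78], "rot": [0, 0, -0.455], "grip": 0},
    {"delta_pos": [-235, 240, 78], "rot": [0, 0, -0.455], "grip": 0},
    {"delta_pos": [-235, 240, 78], "rot": [0, 0, -0.455], "grip": 0}
  ]
}}

```text
clock: 12.28
eef_pos: [0.6472, -0.2077, 0.0461]
eef_rot: [2.014, 2.409, 0.001]
wrist_force: [0.2, 0.4, 0.3]
grip_width: 0.0271
gripper_force: 45.3
```

```bash
python3 - <<'E'
from h import *
go((.647,-.208,.0205,10.2))
im=bot.get_image("scene");cv2.imwrite("pics/s4.png",cv2.resize(im["frame"][160:280,60:220],(800,600),interpolation=cv2.INTER_CUBIC))
E
```

```text
t 12.28 tcp [ 0.6472 -0.2077  0.0461] w 0.0271 F [0.2 0.4 0.3]
[-0.2, -0.3, 25.6] [0.001, 0.001, 0.0]
```

View pics/s4.png

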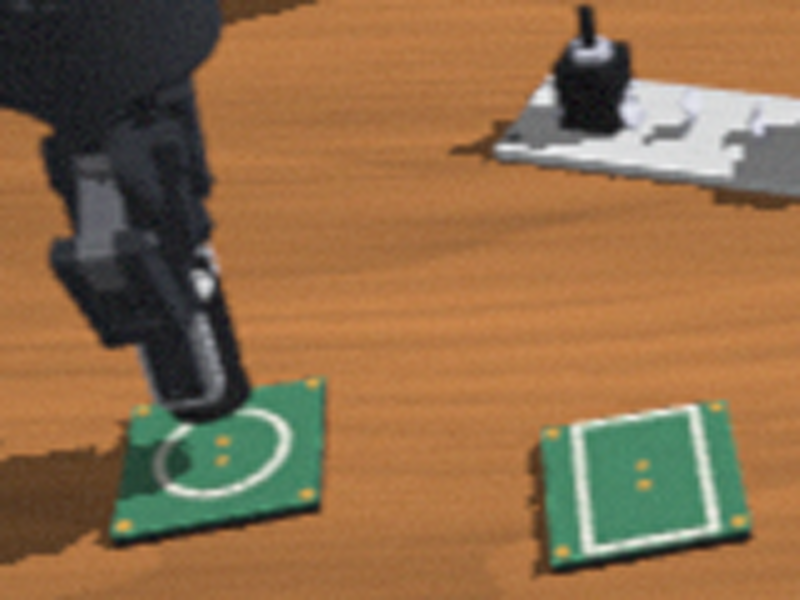

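The capacitor's lower edge is at about (212,415), and the view line leads down to the circle centre at about (223,452). I lower it.

Emit:
{"name": "jog_arm", "arguments": {
  "moves": [
    {"delta_pos": [0, 0, 12], "rot": [0, 0, 0], "grip": 0},
    {"delta_pos": [0, 0, 19], "rot": [0, 0, 0], "grip": 0},
    {"delta_pos": [0, 0, 23], "rot": [0, 0, 0], "grip": 0},
    {"delta_pos": [0, 0, 25.5], "rot": [0, 0, 0], "grip": 0},
    {"delta_pos": [0, 0, 26], "rot": [0, 0, 0], "grip": 0},
    {"delta_pos": [0, 0, 26], "rot": [0, 0, 0], "grip": 0}
  ]
}}

```text
clock: 13.08
eef_pos: [0.6467, -0.2077, 0.0198]
eef_rot: [2.015, 2.41, 0.0]
wrist_force: [-1.5, 0.3, 3.4]
grip_width: 0.0271
gripper_force: 45.8
```

Emit:
{"name": "jog_arm", "arguments": {
  "moves": [
    {"delta_pos": [0, 0, 0.8], "rot": [0, 0, 0], "grip": 0},
    {"delta_pos": [0, 0, 0.8], "rot": [0, 0, 0], "grip": 0}
  ]
}}

```text
clock: 13.32
eef_pos: [0.6468, -0.2077, 0.0198]
eef_rot: [2.015, 2.41, 0.0]
wrist_force: [-3.7, 1.4, 7.3]
grip_width: 0.0264
gripper_force: 46.1
```

Emit:
{"name": "jog_arm", "arguments": {
  "moves": [
    {"delta_pos": [0, 0, -0.5], "rot": [0, 0, 0], "grip": 0.35},
    {"delta_pos": [0, 0, -0.5], "rot": [0, 0, 0], "grip": 0.5},
    {"delta_pos": [0, 0, -0.5], "rot": [0, 0, 0], "grip": 0.6},
    {"delta_pos": [0, 0, -0.5], "rot": [0, 0, 0], "grip": 0.6},
    {"delta_pos": [0, 0, -30], "rot": [0, 0, 0], "grip": 0.6},
    {"delta_pos": [0, 0, -80], "rot": [0, 0, 0], "grip": 0.7},
    {"delta_pos": [0, 0, -110], "rot": [0, 0, 0], "grip": 0.9},
    {"delta_pos": [0, 0, -110], "rot": [0, 0, 0], "grip": 0.9}
  ]
}}

```text
clock: 14.32
eef_pos: [0.6491, -0.2087, 0.1328]
eef_rot: [2.01, 2.404, 0.004]
wrist_force: [0.1, 0.4, -0.5]
grip_width: 0.077
gripper_force: 0.0
```

```bash
python3 - <<'E'
from h import *
go((.465,.024,.12,-15.9))
E
```

```text
t 14.32 tcp [ 0.6491 -0.2087  0.1328] w 0.077 F [ 0.1  0.4 -0.5]
[261.7, -140.0, 10.7] [0.008, 0.003, 0.455]
```

Emit:
{"name": "jog_arm", "arguments": {
  "moves": [
    {"delta_pos": [261.7, -139, 10], "rot": [0, 0, 0.455], "grip": 0.9},
    {"delta_pos": [261.7, -139, 10], "rot": [0, 0, 0.455], "grip": 0.9},
    {"delta_pos": [261.7, -139, 10], "rot": [0, 0, 0.455], "grip": 0.9},
    {"delta_pos": [261.7, -139, 10], "rot": [0, 0, 0.455], "grip": 0.9},
    {"delta_pos": [261.7, -139, 10], "rot": [0, 0, 0.455], "grip": 0.9},
    {"delta_pos": [261.7, -139, 10], "rot": [0, 0, 0.455], "grip": 0.9},
    {"delta_pos": [261.7, -139, 10], "rot": [0, 0, 0.455], "grip": 0.9},
    {"delta_pos": [261.7, -139, 10], "rot": [0, 0, 0.455], "grip": 0.9}
  ]
}}

```text
clock: 15.32
eef_pos: [0.4642, 0.0244, 0.118]
eef_rot: [2.508, 1.892, -0.0]
wrist_force: [0.4, 1.1, 0.2]
grip_width: 0.0766
gripper_force: 0.0
```

```bash
python3 - <<'E'
from h import *
go((.465,.024,.015,-15.9))
im=bot.get_image("scene");cv2.imwrite("pics/s5.png",cv2.resize(im["frame"][90:290,70:336],(798,600),interpolation=cv2.INTER_CUBIC))
E
```

```text
t 15.32 tcp [0.4642 0.0244 0.118 ] w 0.0766 F [0.4 1.1 0.2]
[-0.2, 0.9, 103.0] [0.0, 0.0, -0.001]
```

View pics/s5.png

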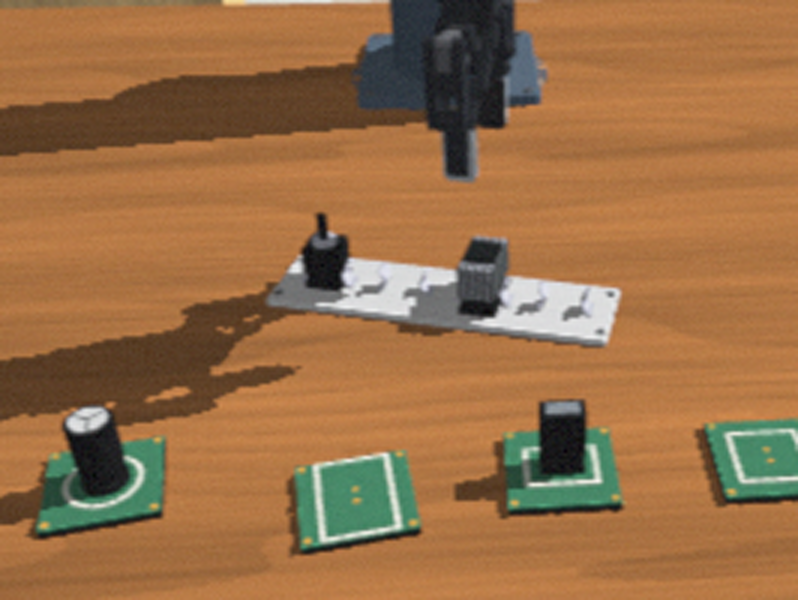

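The capacitor stands in its circle (base about (104,481), circle centre about (103,482)). The gripper is over the transformer, so I grasp it next.

Emit:
{"name": "jog_arm", "arguments": {
  "moves": [
    {"delta_pos": [0, 1, 45], "rot": [0, 0, 0], "grip": 0.9},
    {"delta_pos": [0, 1, 80], "rot": [0, 0, 0], "grip": 0.9},
    {"delta_pos": [0, 1, 100], "rot": [0, 0, 0], "grip": 0.9},
    {"delta_pos": [0, 1, 105], "rot": [0, 0, 0], "grip": 0.8},
    {"delta_pos": [0, 1, 105], "rot": [0, 0, 0], "grip": 0.7},
    {"delta_pos": [0, 1, 105], "rot": [0, 0, 0], "grip": 0.4},
    {"delta_pos": [0, 1, 105], "rot": [0, 0, 0], "grip": 0.3},
    {"delta_pos": [0, 1, 105], "rot": [0, 0, 0], "grip": 0.3},
    {"delta_pos": [0, 1, 105], "rot": [0, 0, 0], "grip": 0.3}
  ],
  "squeeze": 60
}}

```text
clock: 16.5
eef_pos: [0.466, 0.0248, 0.0149]
eef_rot: [2.505, 1.892, 0.004]
wrist_force: [0.4, -0.5, 5.8]
grip_width: 0.0469
gripper_force: 63.6
```

Emit:
{"name": "jog_arm", "arguments": {
  "moves": [
    {"delta_pos": [0, 0, -5], "rot": [0, 0, 0], "grip": 0.3},
    {"delta_pos": [0, 0, -12], "rot": [0, 0, 0], "grip": 0.3},
    {"delta_pos": [0, 0, -20], "rot": [0, 0, 0], "grip": 0.3},
    {"delta_pos": [0, 0, -60], "rot": [0, 0, 0], "grip": 0.3},
    {"delta_pos": [0, 0, -105], "rot": [0, 0, 0], "grip": 0.3},
    {"delta_pos": [0, 0, -105], "rot": [0, 0, 0], "grip": 0.3},
    {"delta_pos": [0, 0, -105], "rot": [0, 0, 0], "grip": 0.3}
  ]
}}

```text
clock: 17.38
eef_pos: [0.4645, 0.025, 0.1185]
eef_rot: [2.507, 1.893, 0.0]
wrist_force: [-0.6, -0.1, -2.5]
grip_width: 0.0469
gripper_force: 64.1
```

```bash
python3 - <<'E'
from h import *
go((.671,-.0565,.12,9.8),(.671,-.0565,.045,9.8))
E
```

```text
t 17.38 tcp [0.4645 0.025  0.1185] w 0.0469 F [-0.6 -0.1 -2.5]
[-21.9, 221.0, -1.5] [0.0, 0.0, -0.448]
[-21.9, 220.9, 73.5] [0.0, 0.0, -0.448]
```

Emit:
{"name": "jog_arm", "arguments": {
  "moves": [
    {"delta_pos": [-21.4, 221, -2], "rot": [0, 0, -0.448], "grip": 0.3},
    {"delta_pos": [-21.4, 221, -2], "rot": [0, 0, -0.448], "grip": 0.3},
    {"delta_pos": [-21.4, 221, -2], "rot": [0, 0, -0.448], "grip": 0.3},
    {"delta_pos": [-21.4, 221, -2], "rot": [0, 0, -0.448], "grip": 0.3},
    {"delta_pos": [-21.4, 221, 10], "rot": [0, 0, -0.448], "grip": 0.3},
    {"delta_pos": [-21.4, 221, 35], "rot": [0, 0, -0.448], "grip": 0.3},
    {"delta_pos": [-21.4, 221, 60], "rot": [0, 0, -0.448], "grip": 0.3},
    {"delta_pos": [-21.4, 221, 73], "rot": [0, 0, -0.448], "grip": 0.3},
    {"delta_pos": [-21.4, 221, 73], "rot": [0, 0, -0.448], "grip": 0.3},
    {"delta_pos": [-21.4, 221, 73], "rot": [0, 0, -0.448], "grip": 0.3}
  ]
}}

```text
clock: 18.62
eef_pos: [0.6715, -0.0559, 0.0463]
eef_rot: [2.023, 2.402, 0.001]
wrist_force: [-0.3, 0.1, -1.2]
grip_width: 0.0471
gripper_force: 63.9
```

```bash
python3 - <<'E'
from h import *
go((.671,-.056,.0152,9.8))
im=bot.get_image("scene");cv2.imwrite("pics/s6.png",cv2.resize(im["frame"][170:290,130:290],(800,600),interpolation=cv2.INTER_CUBIC))
E
```

```text
t 18.62 tcp [ 0.6715 -0.0559  0.0463] w 0.0471 F [-0.3  0.1 -1.2]
[0.0, -0.6, 31.1] [0.001, 0.0, 0.0]
```

View pics/s6.png

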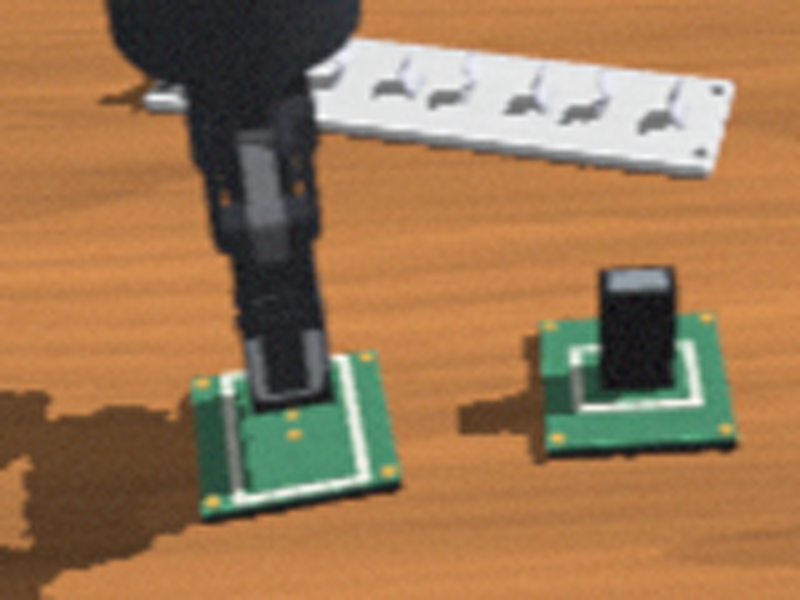

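The finger and transformer are lined up with the long outline (finger about (290,370), outline centre about (293,428)). I lower it.

Emit:
{"name": "jog_arm", "arguments": {
  "moves": [
    {"delta_pos": [0, -0.5, 15], "rot": [0, 0, 0], "grip": 0.3},
    {"delta_pos": [0, -0.5, 24], "rot": [0, 0, 0], "grip": 0.3},
    {"delta_pos": [0, -0.5, 29], "rot": [0, 0, 0], "grip": 0.3},
    {"delta_pos": [0, -0.5, 31], "rot": [0, 0, 0], "grip": 0.3},
    {"delta_pos": [0, -0.5, 32], "rot": [0, 0, 0], "grip": 0.3},
    {"delta_pos": [0, -0.5, 32], "rot": [0, 0, 0], "grip": 0.3}
  ]
}}

```text
clock: 19.42
eef_pos: [0.6705, -0.0561, 0.0149]
eef_rot: [2.024, 2.403, -0.0]
wrist_force: [-2.9, 0.3, 6.1]
grip_width: 0.0471
gripper_force: 64.8
```

Contact is made, so I release and rise.

Emit:
{"name": "jog_arm", "arguments": {
  "moves": [
    {"delta_pos": [0, 0, 0], "rot": [0, 0, 0], "grip": 0.6},
    {"delta_pos": [0, 0, 0], "rot": [0, 0, 0], "grip": 0.7},
    {"delta_pos": [0, 0, 0], "rot": [0, 0, 0], "grip": 0.8},
    {"delta_pos": [0, 0, 0], "rot": [0, 0, 0], "grip": 0.8},
    {"delta_pos": [0, 0, -30], "rot": [0, 0, 0], "grip": 0.8},
    {"delta_pos": [0, 0, -80], "rot": [0, 0, 0], "grip": 0.7},
    {"delta_pos": [0, 0, -110], "rot": [0, 0, 0], "grip": 0.7},
    {"delta_pos": [0, 0, -110], "rot": [0, 0, 0], "grip": 0.7}
  ]
}}

```text
clock: 20.42
eef_pos: [0.6734, -0.0566, 0.1279]
eef_rot: [2.019, 2.398, 0.006]
wrist_force: [-0.7, 0.2, 0.1]
grip_width: 0.0598
gripper_force: 0.0
```

```bash
python3 - <<'E'
from h import *
go((.4315,-.0945,.12,-15.9))
E
```

```text
t 20.43 tcp [ 0.6734 -0.0566  0.1279] w 0.0598 F [-0.7  0.2  0.1]
[3.8, -244.8, 6.0] [0.008, 0.001, 0.449]
```

Emit:
{"name": "jog_arm", "arguments": {
  "moves": [
    {"delta_pos": [3.8, -243.5, 5], "rot": [0, 0, 0.448], "grip": 0.7},
    {"delta_pos": [3.8, -243.5, 5], "rot": [0, 0, 0.448], "grip": 0.7},
    {"delta_pos": [3.8, -243.5, 5], "rot": [0, 0, 0.448], "grip": 0.7},
    {"delta_pos": [3.8, -243.5, 5], "rot": [0, 0, 0.448], "grip": 0.7},
    {"delta_pos": [3.8, -243.5, 5], "rot": [0, 0, 0.448], "grip": 0.7},
    {"delta_pos": [3.8, -243.5, 5], "rot": [0, 0, 0.448], "grip": 0.7},
    {"delta_pos": [3.8, -243.5, 5], "rot": [0, 0, 0.448], "grip": 0.7}
  ]
}}

```text
clock: 21.3
eef_pos: [0.4314, -0.0939, 0.1185]
eef_rot: [2.506, 1.894, 0.001]
wrist_force: [-0.1, -0.0, -0.3]
grip_width: 0.0596
gripper_force: 0.0
```

```bash
python3 - <<'E'
from h import *
go((.4315,-.0945,.0125,-15.9))
im=bot.get_image("scene");cv2.imwrite("pics/s7.png",cv2.resize(im["frame"][90:290,70:336],(798,600),interpolation=cv2.INTER_CUBIC))
E
```

```text
t 21.3 tcp [ 0.4314 -0.0939  0.1185] w 0.0596 F [-0.1 -0.  -0.3]
[-0.6, 0.1, 106.0] [0.001, -0.0, 0.001]
```

View pics/s7.png

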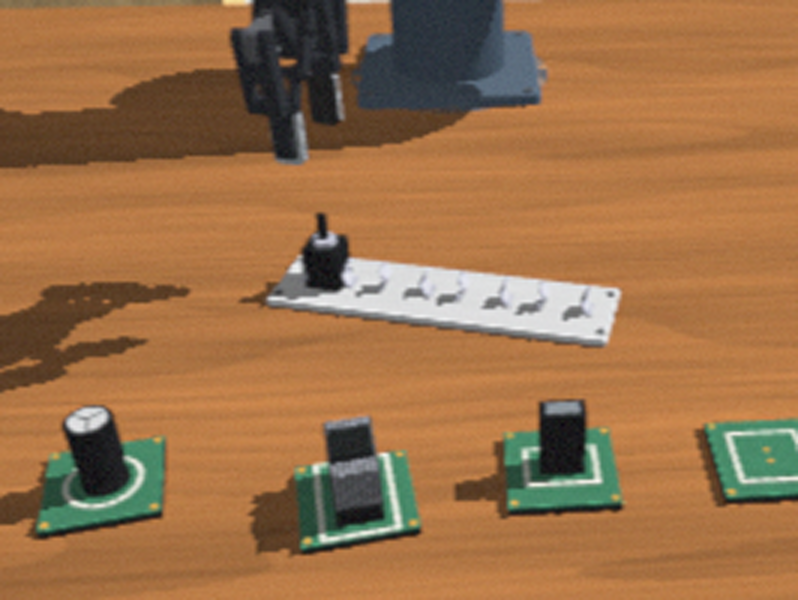

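The transformer stands inside the long outline (front base about (360,520)). The gripper is over the switch, so I grasp it next.

Emit:
{"name": "jog_arm", "arguments": {
  "moves": [
    {"delta_pos": [-0.5, 0, 40], "rot": [0, 0, 0], "grip": 0.7},
    {"delta_pos": [-0.5, 0, 80], "rot": [0, 0, 0], "grip": 0.7},
    {"delta_pos": [-0.5, 0, 102], "rot": [0, 0, 0], "grip": 0.7},
    {"delta_pos": [-0.5, 0, 106.5], "rot": [0, 0, 0], "grip": 0.6},
    {"delta_pos": [-0.5, 0, 106.5], "rot": [0, 0, 0], "grip": 0.6},
    {"delta_pos": [-0.5, 0, 106.5], "rot": [0, 0, 0], "grip": 0.2},
    {"delta_pos": [-0.5, 0, 106.5], "rot": [0, 0, 0], "grip": 0},
    {"delta_pos": [-0.5, 0, 106.5], "rot": [0, 0, 0], "grip": 0},
    {"delta_pos": [-0.5, 0, 106.5], "rot": [0, 0, 0], "grip": 0}
  ],
  "squeeze": 45
}}

```text
clock: 22.48
eef_pos: [0.4315, -0.0948, 0.0135]
eef_rot: [2.505, 1.892, 0.003]
wrist_force: [1.1, -1.1, 5.9]
grip_width: 0.027
gripper_force: 45.5
```

Emit:
{"name": "jog_arm", "arguments": {
  "moves": [
    {"delta_pos": [0, 0, -5], "rot": [0, 0, 0], "grip": 0},
    {"delta_pos": [0, 0, -12], "rot": [0, 0, 0], "grip": 0},
    {"delta_pos": [0, 0, -20], "rot": [0, 0, 0], "grip": 0},
    {"delta_pos": [0, 0, -60], "rot": [0, 0, 0], "grip": 0},
    {"delta_pos": [0, 0, -110], "rot": [0, 0, 0], "grip": 0},
    {"delta_pos": [0, 0, -110], "rot": [0, 0, 0], "grip": 0},
    {"delta_pos": [0, 0, -110], "rot": [0, 0, 0], "grip": 0}
  ]
}}

```text
clock: 23.35
eef_pos: [0.4303, -0.0943, 0.1224]
eef_rot: [2.506, 1.893, 0.001]
wrist_force: [-1.1, -0.4, -0.9]
grip_width: 0.0272
gripper_force: 46.2
```

```bash
python3 - <<'E'
from h import *
go((.6535,.197,.12,0),(.6535,.197,.045,0))
E
```

```text
t 23.35 tcp [ 0.4303 -0.0943  0.1224] w 0.0272 F [-1.1 -0.4 -0.9]
[341.2, 135.0, 2.6] [0.001, 0.0, -0.277]
[341.2, 135.0, 77.6] [0.001, 0.0, -0.277]
```

Emit:
{"name": "jog_arm", "arguments": {
  "moves": [
    {"delta_pos": [341, 135, 0], "rot": [0, 0, -0.277], "grip": 0},
    {"delta_pos": [341, 135, 0], "rot": [0, 0, -0.277], "grip": 0},
    {"delta_pos": [341, 135, 0], "rot": [0, 0, -0.277], "grip": 0},
    {"delta_pos": [341, 135, 0], "rot": [0, 0, -0.277], "grip": 0},
    {"delta_pos": [341, 135, 0], "rot": [0, 0, -0.277], "grip": 0},
    {"delta_pos": [341, 135, 0], "rot": [0, 0, -0.277], "grip": 0},
    {"delta_pos": [341, 135, 0], "rot": [0, 0, -0.277], "grip": 0},
    {"delta_pos": [341, 135, 35], "rot": [0, 0, -0.277], "grip": 0},
    {"delta_pos": [341, 135, 65], "rot": [0, 0, -0.277], "grip": 0},
    {"delta_pos": [341, 135, 77], "rot": [0, 0, -0.277], "grip": 0},
    {"delta_pos": [341, 135, 77], "rot": [0, 0, -0.277], "grip": 0},
    {"delta_pos": [341, 135, 77], "rot": [0, 0, -0.277], "grip": 0}
  ]
}}

```text
clock: 24.85
eef_pos: [0.6539, 0.1967, 0.0466]
eef_rot: [2.221, 2.22, 0.003]
wrist_force: [0.6, -0.1, -0.0]
grip_width: 0.0275
gripper_force: 46.2
```

```bash
python3 - <<'E'
from h import *
go((.6535,.197,.0135,0))
im=bot.get_image("scene");cv2.imwrite("pics/s8.png",cv2.resize(im["frame"][160:280,250:410],(800,600),interpolation=cv2.INTER_CUBIC))
E
```

```text
t 24.85 tcp [0.6539 0.1967 0.0466] w 0.0275 F [ 0.6 -0.1 -0. ]
[0.3, -0.5, 33.1] [0.002, -0.0, -0.0]
```

View pics/s8.png

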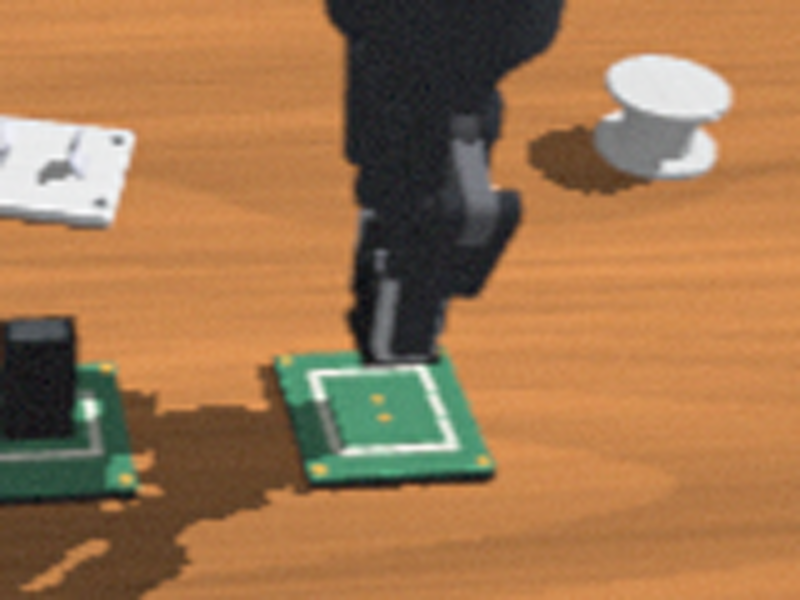

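The switch hangs over the square outline, its lower edge at about (395,360) and the outline centre at about (381,409). I lower it.

Emit:
{"name": "jog_arm", "arguments": {
  "moves": [
    {"delta_pos": [0, 0, 16], "rot": [0, 0, 0], "grip": 0},
    {"delta_pos": [0, 0, 26], "rot": [0, 0, 0], "grip": 0},
    {"delta_pos": [0, 0, 31], "rot": [0, 0, 0], "grip": 0},
    {"delta_pos": [0, 0, 33.5], "rot": [0, 0, 0], "grip": 0},
    {"delta_pos": [0, 0, 34], "rot": [0, 0, 0], "grip": 0},
    {"delta_pos": [0, 0, 34], "rot": [0, 0, 0], "grip": 0}
  ]
}}

```text
clock: 25.65
eef_pos: [0.6521, 0.1967, 0.0136]
eef_rot: [-2.221, -2.221, 0.002]
wrist_force: [-5.7, -1.4, 12.4]
grip_width: 0.0274
gripper_force: 47.7
```

Emit:
{"name": "jog_arm", "arguments": {
  "moves": [
    {"delta_pos": [0, 0.5, -1.2], "rot": [0, 0, 0], "grip": 0},
    {"delta_pos": [0, 0.5, -0.8], "rot": [0, 0, 0], "grip": 0},
    {"delta_pos": [0, 0.5, -0.8], "rot": [0, 0, 0], "grip": 0.35},
    {"delta_pos": [0, 0.5, -0.8], "rot": [0, 0, 0], "grip": 0.5},
    {"delta_pos": [0, 0.5, -0.8], "rot": [0, 0, 0], "grip": 0.6},
    {"delta_pos": [0, 0.5, -0.8], "rot": [0, 0, 0], "grip": 0.6},
    {"delta_pos": [0, 0.5, -30], "rot": [0, 0, 0], "grip": 0.6},
    {"delta_pos": [0, 0, -80], "rot": [0, 0, 0], "grip": 0.7},
    {"delta_pos": [0, 0, -120], "rot": [0, 0, 0], "grip": 0.7},
    {"delta_pos": [0, -150, -150], "rot": [0, 0, 0], "grip": 0.7},
    {"delta_pos": [0, -250, -150], "rot": [0, 0, 0], "grip": 0.7},
    {"delta_pos": [0, -250, -150], "rot": [0, 0, 0], "grip": 0.7}
  ]
}}

```text
clock: 27.15
eef_pos: [0.466, 0.1969, 0.1551]
eef_rot: [2.222, 2.221, 0.001]
wrist_force: [0.5, -0.1, 0.9]
grip_width: 0.0599
gripper_force: 0.0
```

Emit:
{"name": "jog_arm", "arguments": {
  "moves": [
    {"delta_pos": [0, -120, 0], "rot": [0, 0, 0], "grip": 0.7},
    {"delta_pos": [0, -120, 0], "rot": [0, 0, 0], "grip": 0.7},
    {"delta_pos": [0, -120, 0], "rot": [0, 0, 0], "grip": 0.7},
    {"delta_pos": [0, -120, 0], "rot": [0, 0, 0], "grip": 0.7},
    {"delta_pos": [0, -120, 0], "rot": [0, 0, 0], "grip": 0.7}
  ]
}}

```text
clock: 27.78
eef_pos: [0.3488, 0.197, 0.1552]
eef_rot: [2.222, 2.22, 0.002]
wrist_force: [0.3, -0.4, -0.5]
grip_width: 0.0596
gripper_force: 0.0
```

```bash
python3 - <<'E'
from h import *
print(bot.sense()["eef_pos"])
im=bot.get_image("scene");cv2.imwrite("pics/s9.png",cv2.resize(im["frame"][180:280,70:370],(800,267),interpolation=cv2.INTER_CUBIC))
im=bot.get_image("top");cv2.imwrite("pics/t9.png",cv2.resize(im["frame"][125:185,190:390],(800,240),interpolation=cv2.INTER_CUBIC))
E
```

```text
[0.34878898 0.19697438 0.15522493]
```

View pics/s9.png

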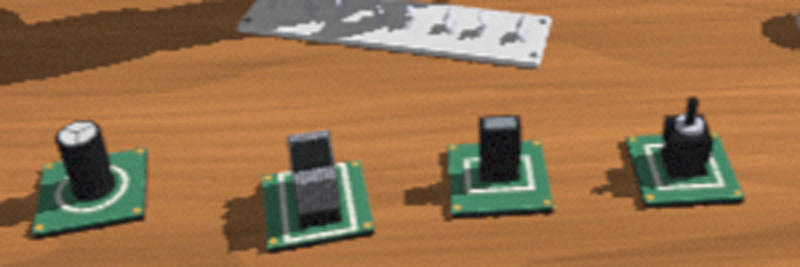

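View pics/t9.png

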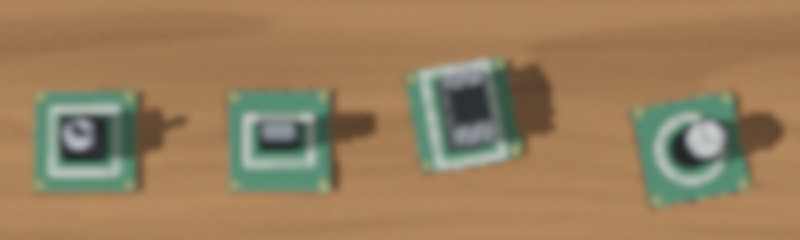

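All four parts stand in their outlines in both views. I'll check the centring numerically from the part tops.

```bash
python3 - <<'E'
from h import *
im=bot.get_image("top")
for n,uv,z,b in(("rel",(259.75,157.75),.052,(.654,.067)),("cap",(366.5,159.75),.054,(.647,-.208)),("tr",(307.25,150.75),.047,(.671,-.0565)),("sw",(209.75,158.25),.045,(.6535,.197))):
    print(n,np.round((ray(im,uv,z)[:2]-b)*1e3,1))
E
```

```text
rel [-2.3 -1.1]
cap [-1.7 -0.8]
tr [-0.6 -1. ]
sw [-1.7 -1.2]
```

```bash
python3 -c "
from bench import bot
print(bot.sign_off())"
```

```text
the job is handed in; nothing more can be done
None
```

I moved the relay, capacitor, transformer and rotary switch, in that order, upright into their matching outlines, each measured within about 2.5 mm of centre; the reel was not touched, and the job was handed in at about 28 s.

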